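Lock a quarter-turn stop in the T-slot and snug the cross bar up to the end stop

TASK

Take the spring-loaded quarter-turn fitting (the one with the tall wing grip) out of its wooden holder, drop its T-foot into the rail's slot on the open side of the cross bar, push it down against its spring and twist it a quarter turn clockwise so that it locks under the slot's lips. Then slide the locked fitting along the slot so that it pushes the cross bar snugly up against the end stop's pressure plate, and leave it locked there, touching the bar. Go gently: do not ram the stop or force the fitting in the slot, keep the bar lying flat and square across the rail, and leave everything else where it is.

Things in the scene. Friction and masses are not known exactly. Their poses are not given: they have to be found in the camera images.
- rail: Fixed aluminium T-slot profile, 60 wide, 60 high, 400 long, black end caps. Origin: centre of its underside; x along the slot towards the end stop, z up, top face at z=60 mm. Upward slot on the centre line: opening 14.4 mm wide, lips 6 mm thick, below them a channel 26 mm wide with its floor 20 mm below the top face.
- endstop: Grey cast block 40 (along the rail) x 50 x 36 high, fixed on the rail's top near its +x end. Origin: centre of its underside; axes as the rail's. An adjusting screw and two guide pins come out of its -x face, towards the bar, and carry a flat steel pressure plate that the bar must bear on. The screw is locked: the plate does not move.
- endstop_face (a point): Where the adjusting screw leaves the block: on the rail's centre line, 14 mm above the rail's top. The pressure plate (50 wide, 18 high, 6 thick) has its face somewhere from 12 to 42 mm from here, towards the bar; how far is set anew each time and is not measured: find it by feel.
- bar: Loose cross bar, aluminium profile 30 x 30, 140 long, about 0.2 kg, with black end caps, lying across the rail between the open slot and the end stop, 10 to 85 mm short of the pressure plate. Origin: centre of its underside; y along its length, x parallel to the rail's x within a few degrees; its side faces are at x=+-15 mm.
- fitting: Loose steel quarter-turn fitting, about 0.21 kg, upright in the holder. Origin: on its axis, at the collar's underside while the spring is relaxed; z up, x along the wing and the foot. Sprung collar 40 mm in diameter, z=0 to 20 mm, stands on the holder or rail; its side is what touches the bar. When locked the origin lies 2.5 mm below the rail's top face; sliding it along takes 6 to 15 N.
- fitting_wing (a point): Place to grip, 54 mm above the fitting's origin: the wing, an upright plate 36 mm long (fitting's x) x 10 mm thick (y), from 36 to 68 mm above the origin, on a round hub 26 mm across.
- fitting_foot (a point): Centre of the T-foot, 7.5 mm below the fitting's origin: 25 long (x) x 12.6 wide (y) x 8 high, on a 12.6 mm stem. Two opposite corners are rounded: in the slot it turns clockwise only (seen from above), to about 95 degrees, where it meets the channel walls; anticlockwise it jams at about 40.
- collar (a joint): How far the collar is pushed up against its spring, 0 to 0.006 m, then solid; force 3 N + 1 N per mm. At 0 the foot's top is 2.5 mm too high to turn under the lips: press the wing down 3 to 6 mm, turn, then let it rise. Locked it reads 0.0025 and the spring clamps the foot to the lips with 5.5 N.
- holder: Plywood block 70 x 170 (y) x 30 high, fixed, with three round 32 mm through holes 52 mm apart along its y. Origin: centre of its underside. One hole (any) holds the fitting, the others hold two lower T-bolts.
- tbolt_nut: Bystander: T-bolt with a hex nut, stands 22 mm over the holder's top, no wing. Origin at its flange's underside.
- tbolt_cap: Bystander: T-bolt with a round black cap, stands 20 mm over the holder's top, no wing. Origin at its flange's underside.
- bracket: Bystander: small aluminium corner bracket 40 x 36 x 40 on the bench.
- hexkey: Bystander: dark L-shaped hex key, 115 long, on the bench.
- offcut: Bystander: 110 mm offcut of 30 x 30 profile on the bench behind the rail.
- wrench: Bystander: steel spanner on the bench, left.
- mallet: Bystander: rubber mallet with wooden handle on the bench, right.
Not all that is in view belongs to the job. Leave any blue or purple look-alike of the fitting alone.

How it is judged:
By the outcome, as a careful person would: the job done as asked, in the order asked, and still so for the second after the job is handed in, with the robot touching nothing.
It also fails if it takes over 72 s, if anything falls off the work surface, if the arm or the gripper's body presses on something with over 40 N, if the wrist force passes 120 N, or if a joint passes its speed limit or range.

ROBOT

A 6-joint arm with a two-finger parallel gripper is mounted at the origin on the work surface. World frame = base frame: x ahead of the robot, y to its left, z up, the work surface at z = 0. Lengths are in mm, angles in degrees, forces in N, time in s.
With the tool pointing down it reaches from about 300 to 850 mm from the base axis. Payload 4.2 kg.
Tool frame: the origin (TCP) lies midway between the tips of the shut fingers; the grasp point (between the pads) lies 19 mm behind it; z points along the fingers, y is the direction in which the jaws open and shut (so a half turn about z gives the same grasp; the last joint's range is limited). The gripper opens to 91 mm and grips with 3 to 60 N. Pads are 32 mm wide; open, the fingers measure 118 mm over their backs; the gripper's body (76 mm by 178 mm) begins 60 mm behind the grasp point.
Start: joints at [76.203, 18.312, 89.639, -0, 72.044, -1.146], TCP at [125.932, 561.056, 213.976] pointing down, gripper open.
Joint ranges: [-177.97, 177.97], [-48.28, 115.42], [12.27, 149.76], [-77.06, 257.06], [2.81, 150.46], [-146.56, 146.56]. Speed limits (degrees/s): [147.25, 147.25, 180, 180, 180, 180].

INTERFACE

Orientations are given as [roll, pitch, yaw] about the fixed x, y, z axes, in that order (R = Rz(yaw) Ry(pitch) Rx(roll)).
In Python, from workcell import env gives the robot as it stands.
- The arm moves only by the shell command python3 -m jog 'ROWS' [FORCE]. ROWS is JSON, a list of rows, each an object of numbers: "dx", "dy", "dz": the shift along the world's x, y, z in m; "wx", "wy", "wz": the turn, a rotation vector about the world's x, y, z in rad; "grip": the gripper's target within -1 to 1 (shut at 1, half-way at 0, fully open at -1). In form: [{"dx": .., "dy": .., "dz": .., "wx": .., "wy": .., "wz": .., "grip": ..}, ...]. A call has 1 to 10 rows; each row shifts and turns the commanded pose from where the row before left it; what a row does not reach is not made up. A row lasts 1/10 s, in which the tool goes at most 50 mm and 8.59 degrees, less where a joint would pass 70% of its speed; a pose out of reach is approached as far as the arm can. A call with a gripper value outside its range is refused whole. The fingers move at their own pace and stop on an object; FORCE is the grip in N (left out, the last holds). Time passes only in rows, so rows that do not move let the fingers close. It gives the time, the measured TCP pose, the force and the opening at its end, in the units of the state.
- env.state(): the state, without advancing time (a new reading comes with each control period).
- env.grab_frame(name): name is "side" or "top"; returns the picture (480x640x3 uint8, red, green, blue); there is no depth.
- env.get_calibration(name): a dict with "fx", "fy", "cx", "cy" (pixels), "R" (3x3) and "t" (3): a world point X has camera coordinates R X + t. Camera axes: x right, y down, z forward; pixel columns grow to the right and rows downward; lengths in mm; the calibration is good to about 2 mm. A picture is of the moment at which its call begins. get_calibration takes no time and is no camera call.
- env.job_done(): hands the job in, once; it reports no verdict.
The state is a dict: "time_s": time; "qpos": joint angles; "qvel": joint speeds; "effort": joint torques, N m; "ee_pos": TCP position; "ee_rot": TCP orientation; "force": force on the tool from outside, world axes, zero at the start; "torque": the same for the moment, N m; "gripper_width": finger opening in mm.
Only numpy, scipy, OpenCV 4.12 (cv2) and the standard library are available. Lean on these libraries where they do the work, as an engineer would, in place of code of your own. Each camera call takes 0.05 s, during which the arm holds its last target. There are 200 camera calls.

## Working session

There is one attempt and no reset: what is moved stays moved. The work goes in short steps, Python scripts to look and compute and a shell command to move; the robot and the scene stay as the last step left them, time stands still between calls to the robot, and variables do not carry over. Pictures are saved under pics/ and viewed, about 8 in all and at most 12, crops included, and the job is handed in when it is done.

```bash
mkdir -p pics; ls; python3 - <<'E'
from workcell import env
import cv2,numpy as np
s=env.state();print(s)
for n in("side","top"):
    im=env.grab_frame(n);cv2.imwrite(f"pics/{n}0.png",im[:,:,::-1])
    c=env.get_calibration(n);print(n,c)
E
```

```text
pics
{'time_s': 0.0, 'qpos': array([ 7.62042681e+01,  1.83541374e+01,  8.97080290e+01, -2.15333910e-03,
        7.20437964e+01, -1.14568582e+00]), 'qvel': array([ 0.00113113, -0.00231099,  0.13066457,  0.04706916,  0.04144546,
       -0.03708563]), 'effort': array([ 1.08465701e-03, -4.12456262e+01, -2.31978607e+01,  7.28525408e-02,
        4.54800075e-02, -1.69033751e-04]), 'ee_pos': array([125.80785611, 560.5381668 , 213.08426834]), 'ee_rot': array([-1.79894017e+02, -7.18732752e-05,  1.67350620e+02]), 'force': array([ 0.55238256, -1.22146979, -0.23968029]), 'torque': array([ 0.02405942,  0.02304215, -0.0186974 ]), 'gripper_width': 91.24110410736206}
side {'fx': 534.8297862379391, 'fy': 534.8297862379391, 'cx': 321.81372353781796, 'cy': 241.08779742861924, 'R': array([[-0.9981704 , -0.05836618,  0.01578745],
       [-0.05057764,  0.66292197, -0.74697816],
       [ 0.03313241, -0.74640998, -0.66466111]]), 't': array([ 543.56398901,   69.13736688, 1403.38391473])}
top {'fx': 505.10333577507095, 'fy': 505.10333577507095, 'cx': 324.4789262448428, 'cy': 238.4708936843132, 'R': array([[ 2.31824530e-02, -9.99731111e-01,  5.29459642e-04],
       [-9.76045232e-01, -2.27478013e-02, -2.16375236e-01],
       [ 2.16329099e-01,  4.49933218e-03, -9.76310134e-01]]), 't': array([ -13.37730889,  563.44567978, 1010.20592882])}
```

View pics/side0.png

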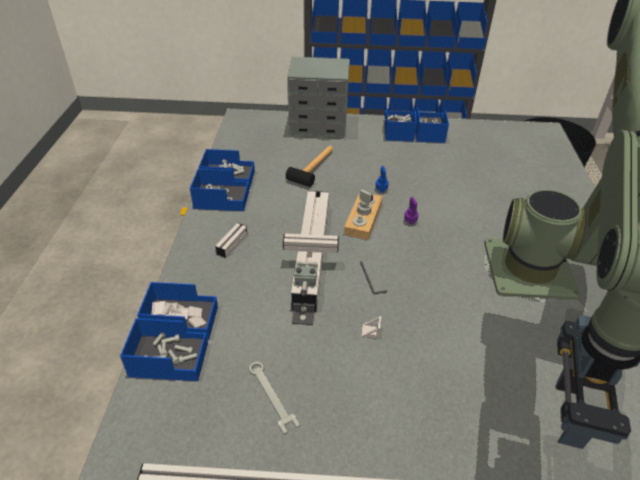

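View pics/top0.png

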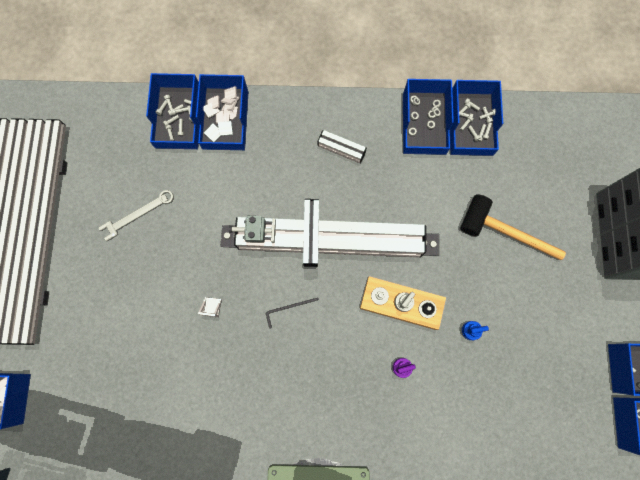

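The side view shows the rail running from (317,195) to (303,310), the bar at (311,242) and the fitting at (366,200) in the holder's middle hole. In the top view the rail spans (430,240) to (236,233), the bar is at (311,232) and the fitting at (404,300). I'll zoom in on both.

```bash
python3 - <<'E'
import cv2
t=cv2.imread("pics/top0.png")[190:340,215:465];cv2.imwrite("pics/topc.png",cv2.resize(t,None,fx=3.2,fy=3.2,interpolation=cv2.INTER_CUBIC))
t=cv2.imread("pics/side0.png")[175:325,265:405];cv2.imwrite("pics/sidec.png",cv2.resize(t,None,fx=4,fy=4,interpolation=cv2.INTER_CUBIC))
E
```

```text
(no output)
```

View pics/topc.png

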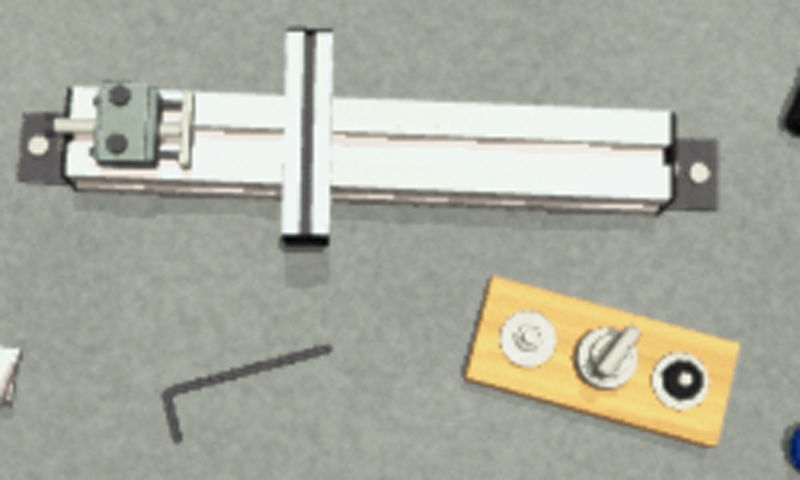

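View pics/sidec.png

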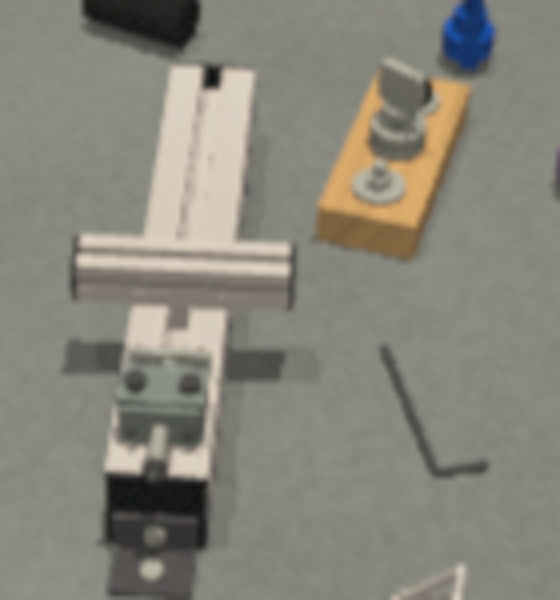

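Top crop: plate at about (186,130), bar centre (308,138), slot from (70,135) to (668,153), collar (606,358) and wing top near (620,345). Side crop: wing's top edge from (385,60) to (430,80), collar (397,135). Next is one fine mosaic of these details.

```bash
cat > h.py <<'E'
import numpy as np,cv2
from workcell import env
C={n:env.get_calibration(n) for n in("side","top")}
def ray(n,u,v):
    c=C[n];R=np.array(c["R"]);d=R.T@np.array([(u-c["cx"])/c["fx"],(v-c["cy"])/c["fy"],1]);return -R.T@np.array(c["t"]),d
def atz(n,u,v,z):
    o,d=ray(n,u,v);return o+d*(z-o[2])/d[2]
def tri(pt,ps):
    (o,d),(p,e)=ray("top",*pt),ray("side",*ps)
    s=np.linalg.lstsq(np.c_[d,-e],p-o,rcond=None)[0];a,b=o+d*s[0],p+e*s[1];return (a+b)/2,np.linalg.norm(a-b)
def proj(n,X):
    c=C[n];q=np.array(c["R"])@np.array(X)+c["t"];return q[0]/q[2]*c["fx"]+c["cx"],q[1]/q[2]*c["fy"]+c["cy"]
def tile(im,u,v,s=10,w=400,h=300):
    # tile whose top-left pixel corresponds to image pixel (u,v) 
    return cv2.warpAffine(im,np.float32([[s,0,-u*s],[0,s,-v*s]]),(w,h),flags=cv2.INTER_CUBIC)
E
python3 - <<'E'
import cv2,numpy as np
from h import *
t=cv2.imread("pics/top0.png");s=cv2.imread("pics/side0.png")
m=np.vstack([np.hstack([tile(t,385,285),tile(s,348,188)]),np.hstack([tile(t,400,220),tile(t,230,212,s=4.2)])])
cv2.imwrite("pics/m.png",m)
E
```

```text
(no output)
```

View pics/m.png

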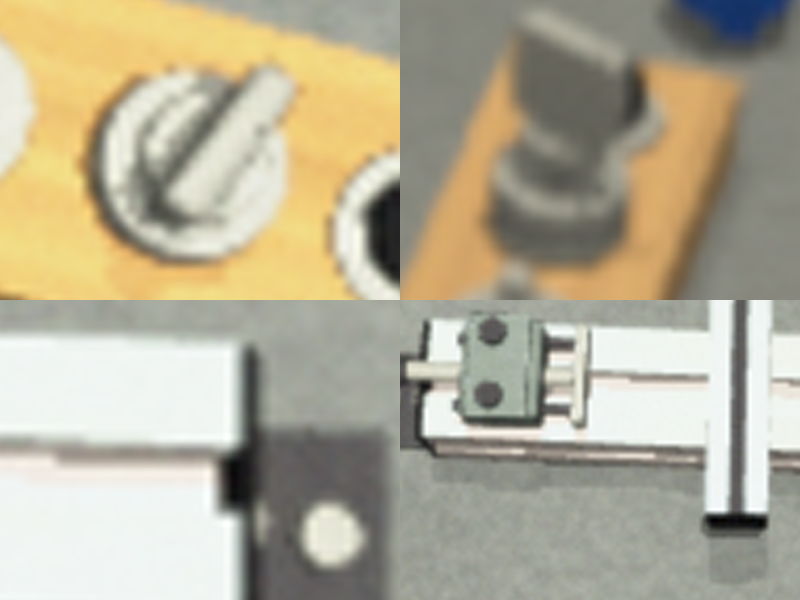

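```bash
python3 - <<'E'
from h import *
np.set_printoptions(precision=1,suppress=True)
print("wing top",tri((408.2,298.8),(366.2,191.8)))
a=atz("top",385+18.2,285+20.1,98);b=atz("top",385+28.2,285+7.5,98);print("wing ends",a,b,np.degrees(np.arctan2(*(b-a)[1::-1])))
print("side ends",atz("side",348+13,188+1.2,98),atz("side",348+23.2,188+6.2,98))
print("collar top ctr z50",atz("top",404.2,301,50))
P=lambda u,v,z:atz("top",215+u/3.2,190+v/3.2,z)
r1,r2,l1,l2=atz("top",424.3,224.1,60),P(664,203,60),P(70,88,60),P(70,178,60)
print("rail",r1,r2,l1,l2); A=(r1+r2)/2;B=(l1+l2)/2;d=(B-A);print("len",np.linalg.norm(d),"ang",np.degrees(np.arctan2(d[1],d[0])),"ctr",(A+B)/2)
print("w",np.linalg.norm(r1-r2),np.linalg.norm(l1-l2))
Q=lambda u,v,z:np.array(atz("side",265+u/4,175+v/4,z))
s=[Q(172,66,60),Q(256,70,60),Q(106,474,60),Q(208,478,60)];print("side rail",s,"ctr",sum(s)/4)
k=[P(*q,90) for q in[(288,30),(331,30),(283,236),(329,236)]];print("bar",k,"ctr",sum(k)/4)
e=(k[0]+k[1]-k[2]-k[3])/2;print("bar y ang",np.degrees(np.arctan2(e[1],e[0])),np.linalg.norm(e))
k=[Q(*q,90) for q in[(75,235),(295,242),(70,268),(293,275)]];print("side bar",k)
print("plate",P(191,92,83),P(188,166,83))
print("holder",[P(*q,30) for q in[(491,277),(738,343),(716,446),(466,381)]])
E
```

```text
wing top (array([ 434.6, -170.5,   95.2]), np.float64(3.665935429579614))
wing ends [ 423.4 -160.2   98. ] [ 449.  -180.5   98. ] -38.407051695428954
side ends [ 447.4 -177.1   98. ] [ 419.4 -156.1   98. ]
collar top ctr z50 [ 436.3 -169.8   50. ]
rail [ 600.4 -213.    60. ] [ 536.4 -208.    60. ] [605.7 188.7  60. ] [544.1 184.9  60. ]
len 397.3522732599477 ang 89.06801159161277 ctr [571.7 -11.9  60. ]
w 64.19872675696666 61.644682901765734
side rail [array([ 597.3, -206.1,   60. ]), array([ 536.9, -206.1,   60. ]), array([604.6, 192.7,  60. ]), array([545.5, 191.5,  60. ])] ctr [571.1  -7.   60. ]
bar [array([640.5,  42.4,  90. ]), array([641.1,  14.2,  90. ]), array([503.5,  41.3,  90. ]), array([504.2,  12. ,  90. ])] ctr [572.3  27.5  90. ]
bar y ang 0.7074953672218964 137.00521406223885
side bar [array([641.3,  18.1,  90. ]), array([502.3,  14.2,  90. ]), array([640.9,  49.4,  90. ]), array([502.5,  45.4,  90. ])]
plate [598.8 105.   83. ] [549.2 104.7  83. ]
holder [array([488.9, -96.6,  30. ]), array([ 448.5, -261.3,   30. ]), array([ 380.5, -244.9,   30. ]), array([419.1, -80.3,  30. ])]
```

Fitting axis is about (435.5,-169.7), with the wing top triangulated at z≈95 against 98 expected, and the wing along -38°/142°. The rail's x axis points along world +y (about 89°) and its centre line passes x≈571. The bar centre is at y≈28 and the plate face at y≈105. All sizes agree with the text, so I'll approach now.

```bash
python3 -m jog '[{"dx":0.0304,"dy":-0.0261},{"dx":0.0304,"dy":-0.0261},{"dx":0.0304,"dy":-0.0261},{"dx":0.0304,"dy":-0.0261},{"dx":0.0304,"dy":-0.0261},{"dx":0.0304,"dy":-0.0261},{"dx":0.0304,"dy":-0.0261},{"dx":0.0304,"dy":-0.0261},{"dx":0.0304,"dy":-0.0261},{"dx":0.0304,"dy":-0.0261}]' && python3 -m jog '[{"dy":-0.047,"wz":-0.044},{"dy":-0.047,"wz":-0.044},{"dy":-0.047,"wz":-0.044},{"dy":-0.047,"wz":-0.044},{"dy":-0.047,"wz":-0.044},{"dy":-0.047,"wz":-0.044},{"dy":-0.047,"wz":-0.044},{"dy":-0.047,"wz":-0.044},{"dy":-0.047,"wz":-0.044},{"dy":-0.047,"wz":-0.044}]' && python3 -m jog '[{"dz":0},{"dz":0},{"dz":0}]'
```

```text
invalid input
```

```bash
python3 -m jog '[{"dx":0.0304,"dy":-0.0261,"dz":0,"wx":0,"wy":0,"wz":0,"grip":-1},{"dx":0.0304,"dy":-0.0261,"dz":0,"wx":0,"wy":0,"wz":0,"grip":-1}]'; python3 -m jog -h | head -20
```

```text
time_s: 0.3
ee_pos: [186.7, 508.3, 213.2]
ee_rot: [-179.9, -0.0, 167.5]
force: [1.2, -0.7, 1.0]
gripper_width: 91.2invalid input: not JSON, or not a number
```

All seven keys are needed in each row.

```bash
python3 -m jog '[{"dx":0.0304,"dy":-0.0261,"dz":0,"wx":0,"wy":0,"wz":0,"grip":-1},{"dx":0.0304,"dy":-0.0261,"dz":0,"wx":0,"wy":0,"wz":0,"grip":-1},{"dx":0.0304,"dy":-0.0261,"dz":0,"wx":0,"wy":0,"wz":0,"grip":-1},{"dx":0.0304,"dy":-0.0261,"dz":0,"wx":0,"wy":0,"wz":0,"grip":-1},{"dx":0.0304,"dy":-0.0261,"dz":0,"wx":0,"wy":0,"wz":0,"grip":-1},{"dx":0.0304,"dy":-0.0261,"dz":0,"wx":0,"wy":0,"wz":0,"grip":-1},{"dx":0.0304,"dy":-0.0261,"dz":0,"wx":0,"wy":0,"wz":0,"grip":-1},{"dx":0.0304,"dy":-0.0261,"dz":0,"wx":0,"wy":0,"wz":0,"grip":-1}]' && python3 -m jog '[{"dx":0,"dy":-0.047,"dz":0,"wx":0,"wy":0,"wz":-0.044,"grip":-1},{"dx":0,"dy":-0.047,"dz":0,"wx":0,"wy":0,"wz":-0.044,"grip":-1},{"dx":0,"dy":-0.047,"dz":0,"wx":0,"wy":0,"wz":-0.044,"grip":-1},{"dx":0,"dy":-0.047,"dz":0,"wx":0,"wy":0,"wz":-0.044,"grip":-1},{"dx":0,"dy":-0.047,"dz":0,"wx":0,"wy":0,"wz":-0.044,"grip":-1},{"dx":0,"dy":-0.047,"dz":0,"wx":0,"wy":0,"wz":-0.044,"grip":-1},{"dx":0,"dy":-0.047,"dz":0,"wx":0,"wy":0,"wz":-0.044,"grip":-1},{"dx":0,"dy":-0.047,"dz":0,"wx":0,"wy":0,"wz":-0.044,"grip":-1},{"dx":0,"dy":-0.047,"dz":0,"wx":0,"wy":0,"wz":-0.044,"grip":-1},{"dx":0,"dy":-0.047,"dz":0,"wx":0,"wy":0,"wz":-0.044,"grip":-1}]' && python3 -m jog '[{"dx":0,"dy":0,"dz":0,"wx":0,"wy":0,"wz":0,"grip":-1},{"dx":0,"dy":0,"dz":0,"wx":0,"wy":0,"wz":0,"grip":-1},{"dx":0,"dy":0,"dz":0,"wx":0,"wy":0,"wz":0,"grip":-1}]'
```

```text
time_s: 1.1
ee_pos: [430.8, 298.7, 213.7]
ee_rot: [-180.0, -0.0, 167.3]
force: [-1.0, -0.2, 0.2]
gripper_width: 91.1
time_s: 2.1
ee_pos: [429.3, -171.8, 213.8]
ee_rot: [180.0, -0.0, 142.0]
force: [0.5, 1.2, -0.8]
gripper_width: 91.3
time_s: 2.4
ee_pos: [429.7, -169.0, 213.7]
ee_rot: [180.0, -0.1, 142.2]
force: [-0.1, 1.7, 0.5]
gripper_width: 91.4
```

```bash
python3 -m jog '[{"dx":0.0058,"dy":-0.001,"dz":-0.03,"wx":0,"wy":0,"wz":0,"grip":-1},{"dx":0,"dy":0,"dz":-0.03,"wx":0,"wy":0,"wz":0,"grip":-1},{"dx":0,"dy":0,"dz":-0.03,"wx":0,"wy":0,"wz":0,"grip":-0.5},{"dx":0,"dy":0,"dz":-0.03,"wx":0,"wy":0,"wz":0,"grip":-0.3},{"dx":0,"dy":0,"dz":-0.024,"wx":0,"wy":0,"wz":0,"grip":-0.2},{"dx":0,"dy":0,"dz":0,"wx":0,"wy":0,"wz":0,"grip":0.2},{"dx":0,"dy":0,"dz":0,"wx":0,"wy":0,"wz":0,"grip":0.4},{"dx":0,"dy":0,"dz":0,"wx":0,"wy":0,"wz":0,"grip":0.4},{"dx":0,"dy":0,"dz":0,"wx":0,"wy":0,"wz":0,"grip":0.4}]' 10; python3 - <<'E'
from h import *
t=env.grab_frame("top")[:,:,::-1];s=env.grab_frame("side")[:,:,::-1]
cv2.imwrite("pics/g.png",np.hstack([tile(np.ascontiguousarray(t),380,270,6),tile(np.ascontiguousarray(s),335,165,6)]))
E
```

```text
time_s: 3.3
ee_pos: [436.8, -171.0, 71.4]
ee_rot: [179.9, 0.2, 142.2]
force: [1.4, -0.3, 0.5]
gripper_width: 38.0
```

View pics/g.png

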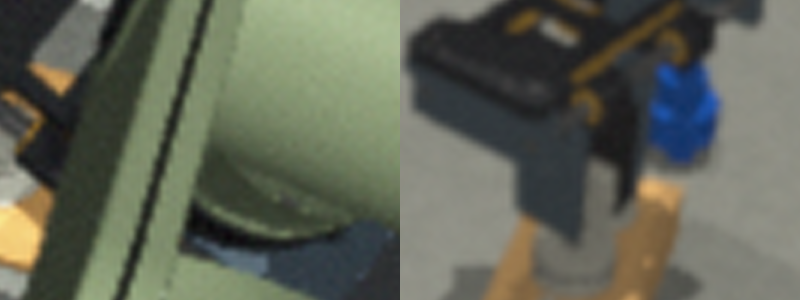

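The fingers straddle the wing, at tile position (590,190) in the side view. Now closing and lifting.

```bash
python3 -m jog '[{"dx":0,"dy":0,"dz":0,"wx":0,"wy":0,"wz":0,"grip":0.6},{"dx":0,"dy":0,"dz":0,"wx":0,"wy":0,"wz":0,"grip":0.8},{"dx":0,"dy":0,"dz":0,"wx":0,"wy":0,"wz":0,"grip":1},{"dx":0,"dy":0,"dz":0,"wx":0,"wy":0,"wz":0,"grip":1},{"dx":0,"dy":0,"dz":0,"wx":0,"wy":0,"wz":0,"grip":1},{"dx":0,"dy":0,"dz":0,"wx":0,"wy":0,"wz":0,"grip":1},{"dx":0,"dy":0,"dz":0,"wx":0,"wy":0,"wz":0,"grip":1}]' 40
```

```text
time_s: 4.1
ee_pos: [435.7, -171.1, 70.0]
ee_rot: [-180.0, 0.0, 142.1]
force: [-1.0, -1.5, 1.3]
gripper_width: 9.8
```

```bash
python3 -m jog '[{"dx":0,"dy":0,"dz":0.02,"wx":0,"wy":0,"wz":0,"grip":1},{"dx":0,"dy":0,"dz":0.03,"wx":0,"wy":0,"wz":0,"grip":1},{"dx":0,"dy":0,"dz":0.03,"wx":0,"wy":0,"wz":0,"grip":1},{"dx":0,"dy":0,"dz":0.02,"wx":0,"wy":0,"wz":0,"grip":1}]' && python3 -m jog '[{"dx":0.0135,"dy":0.0131,"dz":0,"wx":0,"wy":0,"wz":-0.0927,"grip":1},{"dx":0.0135,"dy":0.0131,"dz":0,"wx":0,"wy":0,"wz":-0.0927,"grip":1},{"dx":0.0135,"dy":0.0131,"dz":0,"wx":0,"wy":0,"wz":-0.0927,"grip":1},{"dx":0.0135,"dy":0.0131,"dz":0,"wx":0,"wy":0,"wz":-0.0927,"grip":1},{"dx":0.0135,"dy":0.0131,"dz":0,"wx":0,"wy":0,"wz":-0.0927,"grip":1},{"dx":0.0135,"dy":0.0131,"dz":0,"wx":0,"wy":0,"wz":-0.0927,"grip":1},{"dx":0.0135,"dy":0.0131,"dz":0,"wx":0,"wy":0,"wz":-0.0927,"grip":1},{"dx":0.0135,"dy":0.0131,"dz":0,"wx":0,"wy":0,"wz":-0.0927,"grip":1},{"dx":0.0135,"dy":0.0131,"dz":0,"wx":0,"wy":0,"wz":-0.0927,"grip":1},{"dx":0.0135,"dy":0.0131,"dz":0,"wx":0,"wy":0,"wz":-0.0927,"grip":1}]' && python3 -m jog '[{"dx":0,"dy":0,"dz":0,"wx":0,"wy":0,"wz":0,"grip":1},{"dx":0,"dy":0,"dz":-0.02,"wx":0,"wy":0,"wz":0,"grip":1},{"dx":0,"dy":0,"dz":-0.01,"wx":0,"wy":0,"wz":0,"grip":1},{"dx":0,"dy":0,"dz":0,"wx":0,"wy":0,"wz":0,"grip":1},{"dx":0,"dy":0,"dz":0,"wx":0,"wy":0,"wz":0,"grip":1},{"dx":0,"dy":0,"dz":0,"wx":0,"wy":0,"wz":0,"grip":1}]'; python3 - <<'E'
from h import *
t=env.grab_frame("top")[:,:,::-1].copy();s=env.grab_frame("side")[:,:,::-1].copy()
cv2.imwrite("pics/p.png",np.hstack([tile(t,310,205,5,400,400),tile(s,280,175,6,400,400)]))
E
```

```text
time_s: 4.5
ee_pos: [436.1, -170.9, 171.4]
ee_rot: [180.0, 0.1, 142.1]
force: [0.4, -0.3, -1.7]
gripper_width: 9.6
time_s: 5.5
ee_pos: [570.8, -39.1, 169.1]
ee_rot: [-179.9, -0.0, 88.8]
force: [0.1, 0.7, -1.7]
gripper_width: 10.1
time_s: 6.1
ee_pos: [571.1, -40.2, 140.7]
ee_rot: [179.9, 0.0, 89.0]
force: [-0.4, 0.6, -1.8]
gripper_width: 9.9
```

View pics/p.png

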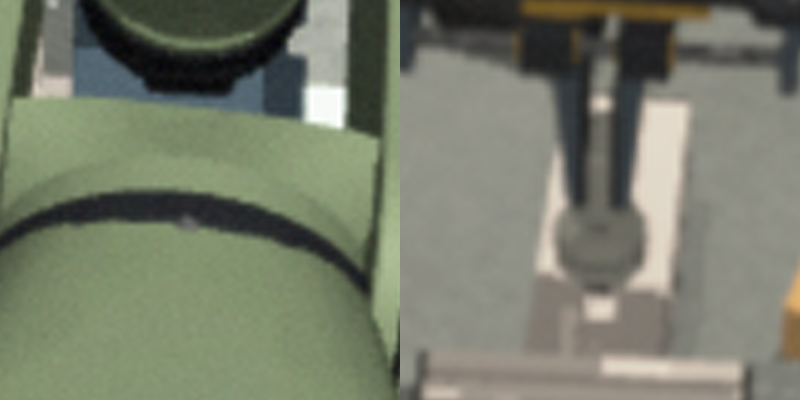

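```bash
python3 - <<'E'
from h import *
np.set_printoptions(precision=1,suppress=True)
f=lambda u,v,z:atz("side",280+(u-400)/6,175+v/6,z)
for p in[(556,150),(524,352),(690,100),(665,355)]:print(p,f(*p,60))
print("collar",f(601,240,110),"wing",f(600,160,150)); X=proj("side",[571,-40,110]);print((X[0]-280)*6+400,(X[1]-175)*6)
# rail edges by gradient from initial frame, both cams, subpixel
s=cv2.cvtColor(cv2.imread("pics/side0.png"),cv2.COLOR_BGR2GRAY).astype(float);t=cv2.cvtColor(cv2.imread("pics/top0.png"),cv2.COLOR_BGR2GRAY).astype(float)
def edge(img,n,y,x0,z,sgn):
    u,v=proj(n,[x0,y,z])
    k=np.arange(-3,3.01,.1); ax=(n=="side")
    pts=np.float32([[u+q,v] if ax else [u,v+q] for q in k])
    pr=cv2.remap(np.float32(img),pts[None,:,0],pts[None,:,1],cv2.INTER_LINEAR)[0]
    g=np.gradient(cv2.blur(pr[None].astype(np.float32),(9,1))[0])*sgn; i=g.argmax();return atz(n,*pts[i],z)[0]
for n,img in(("side",s),("top",t)):
  for y in(-180,-150,-120,-90,-60,-30):
    hi=edge(img,n,y,571+30+.0175*y,60,1);lo=edge(img,n,y,571-30+.0175*y,60,-1);print(n,y,round(hi,1),round(lo,1),"mid",round((hi+lo)/2,1))
E
```

```text
(556, 150) [ 599.8 -165.6   60. ]
(524, 352) [602.1 -20.   60. ]
(690, 100) [ 539. -210.   60.]
(665, 355) [540.7 -22.7  60. ]
collar [570.  -38.2 110. ] wing [570.9 -42.3 150. ]
598.9446023305059 237.3003616431114
side -180 599.5 539.8 mid 569.7
side -150 600.0 541.2 mid 570.6
side -120 600.3 542.2 mid 571.2
side -90 600.5 540.8 mid 570.6
side -60 603.4 541.8 mid 572.6
side -30 603.4 542.8 mid 573.1
top -180 600.9 540.0 mid 570.5
top -150 600.4 541.4 mid 570.9
top -120 601.8 540.6 mid 571.2
top -90 603.2 542.2 mid 572.7
top -60 602.6 541.5 mid 572.0
top -30 604.0 542.8 mid 573.4
```

```bash
python3 -m jog '[{"dx":0.0013,"dy":0,"dz":-0.012,"wx":0,"wy":0,"wz":-0.002,"grip":1},{"dx":0,"dy":0,"dz":-0.012,"wx":0,"wy":0,"wz":0,"grip":1},{"dx":0,"dy":0,"dz":-0.002,"wx":0,"wy":0,"wz":0,"grip":1},{"dx":0,"dy":0,"dz":0,"wx":0,"wy":0,"wz":0,"grip":1},{"dx":0,"dy":0,"dz":0,"wx":0,"wy":0,"wz":0,"grip":1}]'; python3 -m jog '[{"dx":0,"dy":0,"dz":-0.001,"wx":0,"wy":0,"wz":0,"grip":1},{"dx":0,"dy":0,"dz":-0.001,"wx":0,"wy":0,"wz":0,"grip":1},{"dx":0,"dy":0,"dz":-0.001,"wx":0,"wy":0,"wz":0,"grip":1},{"dx":0,"dy":0,"dz":-0.001,"wx":0,"wy":0,"wz":0,"grip":1},{"dx":0,"dy":0,"dz":0,"wx":0,"wy":0,"wz":0,"grip":1},{"dx":0,"dy":0,"dz":0,"wx":0,"wy":0,"wz":0,"grip":1}]'
```

```text
time_s: 6.7
ee_pos: [572.2, -39.9, 113.9]
ee_rot: [180.0, -0.0, 88.9]
force: [-0.1, -0.0, -1.8]
gripper_width: 9.9
time_s: 7.3
ee_pos: [572.3, -40.0, 110.0]
ee_rot: [180.0, 0.0, 88.9]
force: [1.3, -0.4, -2.2]
gripper_width: 9.5
```

```bash
for i in 1 2; do python3 -m jog '[{"dx":0,"dy":0,"dz":-0.001,"wx":0,"wy":0,"wz":0,"grip":1},{"dx":0,"dy":0,"dz":-0.001,"wx":0,"wy":0,"wz":0,"grip":1},{"dx":0,"dy":0,"dz":0,"wx":0,"wy":0,"wz":0,"grip":1},{"dx":0,"dy":0,"dz":0,"wx":0,"wy":0,"wz":0,"grip":1}]'; done; python3 - <<'E'
from workcell import env
print(env.state()["torque"])
E
```

```text
time_s: 7.7
ee_pos: [572.3, -39.9, 107.9]
ee_rot: [180.0, 0.0, 88.9]
force: [1.8, 0.9, -2.9]
gripper_width: 9.6
time_s: 8.1
ee_pos: [572.3, -39.9, 106.0]
ee_rot: [180.0, 0.0, 88.9]
force: [2.1, -0.4, -3.8]
gripper_width: 10.2
[-0.13030084 -0.46591132  0.03291369]
```

```bash
for i in 1 2; do python3 -m jog '[{"dx":0.0003,"dy":0,"dz":-0.001,"wx":0,"wy":0,"wz":0,"grip":1},{"dx":0,"dy":0,"dz":-0.001,"wx":0,"wy":0,"wz":0,"grip":1},{"dx":0,"dy":0,"dz":0,"wx":0,"wy":0,"wz":0,"grip":1},{"dx":0,"dy":0,"dz":0,"wx":0,"wy":0,"wz":0,"grip":1}]'; done; python3 - <<'E'
from workcell import env
print(env.state()["torque"])
E
```

```text
time_s: 8.5
ee_pos: [572.3, -40.0, 103.8]
ee_rot: [180.0, -0.0, 88.9]
force: [1.4, 0.7, -3.6]
gripper_width: 9.5
time_s: 8.9
ee_pos: [572.4, -39.9, 101.7]
ee_rot: [-180.0, -0.0, 88.9]
force: [0.3, -0.1, -2.0]
gripper_width: 9.8
[-0.08882807 -0.22911064  0.0023154 ]
```

The foot is in the slot, 10 mm below the level where it would first touch the rail's top, and forces stay low. Next I press until the spring answers.

```bash
for i in 1 2 3; do python3 -m jog '[{"dx":0,"dy":0,"dz":-0.001,"wx":0,"wy":0,"wz":0,"grip":1},{"dx":0,"dy":0,"dz":-0.001,"wx":0,"wy":0,"wz":0,"grip":1},{"dx":0,"dy":0,"dz":0,"wx":0,"wy":0,"wz":0,"grip":1},{"dx":0,"dy":0,"dz":0,"wx":0,"wy":0,"wz":0,"grip":1}]'|grep -v rot; done
```

```text
time_s: 9.3
ee_pos: [572.4, -39.9, 100.1]
force: [-0.1, 0.2, 0.3]
gripper_width: 10.0
time_s: 9.7
ee_pos: [572.4, -39.9, 98.2]
force: [-1.3, 0.7, 3.8]
gripper_width: 9.7
time_s: 10.1
ee_pos: [572.4, -39.9, 96.1]
force: [-3.4, 0.9, 5.5]
gripper_width: 9.7
```

Net force is about 7.5 N, so the spring is compressed about 4.5 mm. Twisting clockwise.

```bash
python3 -m jog '[{"dx":-0.0004,"dy":0,"dz":0,"wx":0,"wy":0,"wz":0,"grip":1},{"dx":0,"dy":0,"dz":0,"wx":0,"wy":0,"wz":-0.13,"grip":1},{"dx":0,"dy":0,"dz":0,"wx":0,"wy":0,"wz":-0.13,"grip":1},{"dx":0,"dy":0,"dz":0,"wx":0,"wy":0,"wz":-0.13,"grip":1},{"dx":0,"dy":0,"dz":0,"wx":0,"wy":0,"wz":0,"grip":1}]'; python3 -m jog '[{"dx":0,"dy":0,"dz":0,"wx":0,"wy":0,"wz":-0.13,"grip":1},{"dx":0,"dy":0,"dz":0,"wx":0,"wy":0,"wz":-0.13,"grip":1},{"dx":0,"dy":0,"dz":0,"wx":0,"wy":0,"wz":-0.13,"grip":1},{"dx":0,"dy":0,"dz":0,"wx":0,"wy":0,"wz":-0.13,"grip":1},{"dx":0,"dy":0,"dz":0,"wx":0,"wy":0,"wz":0,"grip":1}]';  python3 - <<'E'
from workcell import env
print(env.state()["torque"])
E
```

```text
time_s: 10.6
ee_pos: [573.5, -40.1, 96.6]
ee_rot: [179.8, -0.0, 66.6]
force: [0.4, 0.4, 4.5]
gripper_width: 9.6
time_s: 11.1
ee_pos: [573.2, -40.1, 96.4]
ee_rot: [179.9, -0.1, 36.9]
force: [1.3, 0.4, 4.2]
gripper_width: 9.7
[-0.20004699  0.07810234  0.0058717 ]
```

```bash
python3 -m jog '[{"dx":0,"dy":0,"dz":0,"wx":0,"wy":0,"wz":-0.13,"grip":1},{"dx":0,"dy":0,"dz":0,"wx":0,"wy":0,"wz":-0.13,"grip":1},{"dx":0,"dy":0,"dz":0,"wx":0,"wy":0,"wz":-0.13,"grip":1},{"dx":0,"dy":0,"dz":0,"wx":0,"wy":0,"wz":-0.13,"grip":1},{"dx":0,"dy":0,"dz":0,"wx":0,"wy":0,"wz":-0.135,"grip":1},{"dx":0,"dy":0,"dz":0,"wx":0,"wy":0,"wz":0,"grip":1},{"dx":0,"dy":0,"dz":0,"wx":0,"wy":0,"wz":0,"grip":1}]'; python3 - <<'E'
from workcell import env
print(env.state()["torque"])
E
python3 -m jog '[{"dx":0,"dy":0,"dz":0.001,"wx":0,"wy":0,"wz":0,"grip":1},{"dx":0,"dy":0,"dz":0.001,"wx":0,"wy":0,"wz":0,"grip":1},{"dx":0,"dy":0,"dz":0,"wx":0,"wy":0,"wz":0,"grip":1},{"dx":0,"dy":0,"dz":0,"wx":0,"wy":0,"wz":0,"grip":1}]'; python3 - <<'E'
from workcell import env
print(env.state()["torque"])
E
```

```text
time_s: 11.8
ee_pos: [573.2, -40.3, 96.4]
ee_rot: [180.0, -0.1, -0.4]
force: [0.5, -1.1, 5.2]
gripper_width: 9.6
[-0.36913379  0.1029729  -0.02673295]
time_s: 12.2
ee_pos: [573.1, -40.3, 97.7]
ee_rot: [180.0, -0.1, -0.7]
force: [5.1, -2.4, -2.7]
gripper_width: 9.7
[-0.62450341 -0.79407397  0.04593963]
```

Locked: as it rises, the spring's reaction moves from the wrist (net 7 N) to the lips (net about 0). Now sliding along the rail.

```bash
python3 -m jog '[{"dx":0.0004,"dy":0.001,"dz":0,"wx":0,"wy":0,"wz":0,"grip":1},{"dx":0,"dy":0.002,"dz":0,"wx":0,"wy":0,"wz":0,"grip":1},{"dx":0,"dy":0.002,"dz":0,"wx":0,"wy":0,"wz":0,"grip":1},{"dx":0,"dy":0.002,"dz":0,"wx":0,"wy":0,"wz":0,"grip":1},{"dx":0,"dy":0,"dz":0,"wx":0,"wy":0,"wz":0,"grip":1}]'; python3 -m jog '[{"dx":0.0001,"dy":0.002,"dz":0,"wx":0,"wy":0,"wz":0,"grip":1},{"dx":0,"dy":0.002,"dz":0,"wx":0,"wy":0,"wz":0,"grip":1},{"dx":0.0001,"dy":0.002,"dz":0,"wx":0,"wy":0,"wz":0,"grip":1},{"dx":0,"dy":0.002,"dz":0,"wx":0,"wy":0,"wz":0,"grip":1},{"dx":0,"dy":0.002,"dz":0,"wx":0,"wy":0,"wz":0,"grip":1}]'
```

```text
time_s: 12.7
ee_pos: [573.3, -34.8, 97.7]
ee_rot: [179.8, -0.1, -0.6]
force: [3.9, -7.5, -3.6]
gripper_width: 10.1
time_s: 13.2
ee_pos: [573.4, -25.1, 97.7]
ee_rot: [179.8, -0.1, -0.6]
force: [4.3, -7.7, -1.6]
gripper_width: 9.8
```

```bash
for i in 1 2 3; do python3 -m jog '[{"dx":0.0002,"dy":0.002,"dz":0,"wx":0,"wy":0,"wz":0,"grip":1},{"dx":0,"dy":0.002,"dz":0,"wx":0,"wy":0,"wz":0,"grip":1},{"dx":0.0002,"dy":0.002,"dz":0,"wx":0,"wy":0,"wz":0,"grip":1},{"dx":0,"dy":0.002,"dz":0,"wx":0,"wy":0,"wz":0,"grip":1},{"dx":0,"dy":0.002,"dz":0,"wx":0,"wy":0,"wz":0,"grip":1}]'|grep -v -e rot -e wid; done
```

```text
time_s: 13.7
ee_pos: [573.6, -15.0, 97.7]
force: [2.9, -7.3, -1.3]
time_s: 14.2
ee_pos: [573.8, -5.4, 97.6]
force: [3.7, -7.4, -1.6]
time_s: 14.7
ee_pos: [574.1, 4.6, 97.7]
force: [4.0, -8.8, -1.3]
```

```bash
for i in 1 2 3; do python3 -m jog '[{"dx":0.0002,"dy":0.002,"dz":0,"wx":0,"wy":0,"wz":0,"grip":1},{"dx":0,"dy":0.002,"dz":0,"wx":0,"wy":0,"wz":0,"grip":1},{"dx":0,"dy":0.002,"dz":0,"wx":0,"wy":0,"wz":0,"grip":1},{"dx":0,"dy":0.002,"dz":0,"wx":0,"wy":0,"wz":0,"grip":1},{"dx":0,"dy":0.002,"dz":0,"wx":0,"wy":0,"wz":0,"grip":1}]'|grep -v -e rot -e wid; done;  python3 - <<'E'
from h import *
t=env.grab_frame("top")[:,:,::-1].copy();s=env.grab_frame("side")[:,:,::-1].copy()
cv2.imwrite("pics/q.png",np.hstack([tile(t,225,185,4,400,400),tile(s,270,200,4,400,400)]))
E
```

```text
time_s: 15.2
ee_pos: [574.3, 14.6, 97.7]
force: [3.1, -8.6, -1.6]
time_s: 15.7
ee_pos: [574.4, 24.6, 97.6]
force: [3.5, -8.2, -1.1]
time_s: 16.2
ee_pos: [574.6, 34.6, 97.6]
force: [3.8, -7.7, -0.9]
```

View pics/q.png

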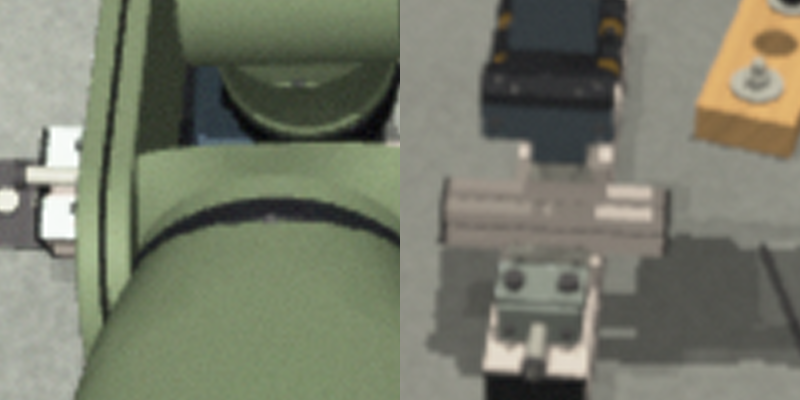

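Side view: bar from (447,178) to (665,187), still flat and nearly square, with the end stop just ahead at (540,290). I'll finish in small steps, watching the force.

```bash
for i in 1 2; do python3 -m jog '[{"dx":0.0002,"dy":0.001,"dz":0,"wx":0,"wy":0,"wz":0,"grip":1},{"dx":0,"dy":0.001,"dz":0,"wx":0,"wy":0,"wz":0,"grip":1},{"dx":0,"dy":0.001,"dz":0,"wx":0,"wy":0,"wz":0,"grip":1},{"dx":0,"dy":0.001,"dz":0,"wx":0,"wy":0,"wz":0,"grip":1},{"dx":0,"dy":0.001,"dz":0,"wx":0,"wy":0,"wz":0,"grip":1}]'|grep -v -e rot -e wid; done; for i in 1 2 3; do python3 -m jog '[{"dx":0,"dy":0.0007,"dz":0,"wx":0,"wy":0,"wz":0,"grip":1},{"dx":0,"dy":0.0007,"dz":0,"wx":0,"wy":0,"wz":0,"grip":1},{"dx":0,"dy":0.0006,"dz":0,"wx":0,"wy":0,"wz":0,"grip":1}]'|grep -v -e rot -e wid; done
```

```text
time_s: 16.8
ee_pos: [574.7, 39.6, 97.6]
force: [3.6, -8.7, -0.5]
time_s: 17.3
ee_pos: [574.8, 44.6, 97.6]
force: [2.3, -7.4, -0.7]
time_s: 17.6
ee_pos: [574.9, 46.6, 97.6]
force: [2.2, -8.0, 0.4]
time_s: 17.9
ee_pos: [574.9, 48.5, 97.6]
force: [2.4, -8.6, -0.5]
time_s: 18.2
ee_pos: [574.9, 50.5, 97.6]
force: [3.3, -7.7, -0.3]
```

```bash
for i in 1 2; do python3 -m jog '[{"dx":0.0001,"dy":0.0005,"dz":0,"wx":0,"wy":0,"wz":0,"grip":1},{"dx":0,"dy":0.0005,"dz":0,"wx":0,"wy":0,"wz":0,"grip":1},{"dx":0,"dy":0,"dz":0,"wx":0,"wy":0,"wz":0,"grip":1}]'|grep -v -e rot -e wid; done
```

```text
time_s: 18.5
ee_pos: [575.0, 51.6, 97.7]
force: [2.4, -8.1, -1.0]
time_s: 18.8
ee_pos: [575.0, 52.6, 97.6]
force: [2.5, -7.3, 0.4]
```

```bash
for i in 1 2; do python3 -m jog '[{"dx":0,"dy":0.0005,"dz":0,"wx":0,"wy":0,"wz":0,"grip":1},{"dx":0,"dy":0.0005,"dz":0,"wx":0,"wy":0,"wz":0,"grip":1},{"dx":0,"dy":0,"dz":0,"wx":0,"wy":0,"wz":0,"grip":1}]'|grep -v -e rot -e wid; done
```

```text
time_s: 19.1
ee_pos: [575.0, 53.6, 97.6]
force: [2.4, -8.2, 0.6]
time_s: 19.4
ee_pos: [575.0, 53.9, 97.6]
force: [3.2, -10.0, 0.2]
```

```bash
for i in 1 2; do python3 -m jog '[{"dx":0,"dy":0.0005,"dz":0,"wx":0,"wy":0,"wz":0,"grip":1},{"dx":0,"dy":0,"dz":0,"wx":0,"wy":0,"wz":0,"grip":1},{"dx":0,"dy":0,"dz":0,"wx":0,"wy":0,"wz":0,"grip":1}]'; done
```

```text
time_s: 19.7
ee_pos: [575.0, 54.0, 97.7]
ee_rot: [179.6, 0.0, -0.6]
force: [2.8, -9.9, 0.2]
gripper_width: 9.8
time_s: 20.0
ee_pos: [575.0, 54.2, 97.6]
ee_rot: [179.6, 0.0, -0.6]
force: [2.6, -12.1, 0.2]
gripper_width: 9.8
```

```bash
for i in 1 2 3; do python3 -m jog '[{"dx":0,"dy":0.0005,"dz":0,"wx":0,"wy":0,"wz":0,"grip":1},{"dx":0,"dy":0,"dz":0,"wx":0,"wy":0,"wz":0,"grip":1},{"dx":0,"dy":0,"dz":0,"wx":0,"wy":0,"wz":0,"grip":1}]'|grep -v wid; done; python3 - <<'E'
from h import *
s=env.grab_frame("side")[:,:,::-1].copy();o=cv2.imread("pics/side0.png")
cv2.imwrite("pics/r.png",tile(s,295,220,16,800,600))
E
```

```text
time_s: 20.3
ee_pos: [575.0, 54.3, 97.6]
ee_rot: [179.5, 0.0, -0.6]
force: [3.7, -12.6, 0.3]
time_s: 20.6
ee_pos: [575.0, 54.4, 97.6]
ee_rot: [179.5, 0.0, -0.5]
force: [2.9, -14.1, -0.5]
time_s: 20.9
ee_pos: [575.0, 54.4, 97.6]
ee_rot: [179.4, 0.0, -0.5]
force: [2.7, -15.3, 0.0]
```

View pics/r.png

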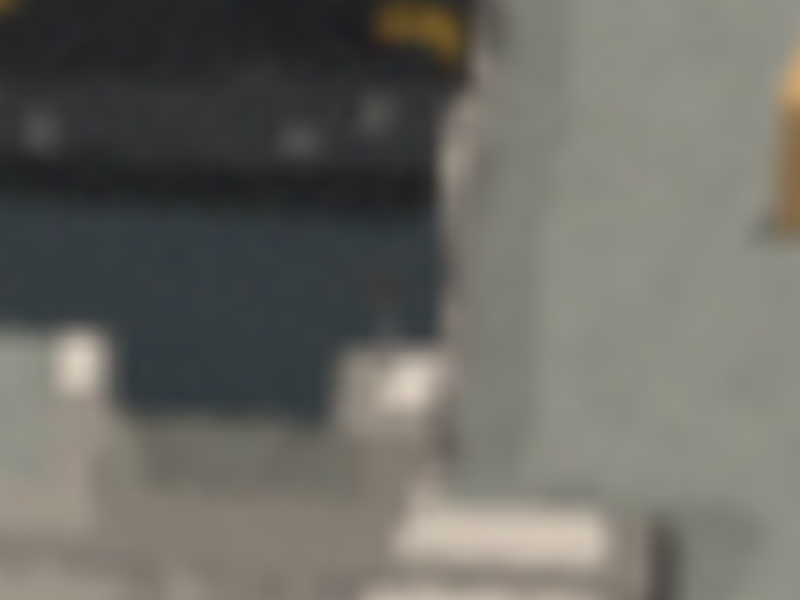

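That crop was poorly placed: mostly gripper, with the bar at the bottom edge. The feel is clear: y stalled at 54.4 while the force rose from 8 to 15 N, so the bar bears on the plate. I'll unload the push before opening.

```bash
for i in 1 2 3; do python3 -m jog '[{"dx":0,"dy":-0.0005,"dz":0,"wx":0,"wy":0,"wz":0,"grip":1},{"dx":0,"dy":-0.0005,"dz":0,"wx":0,"wy":0,"wz":0,"grip":1},{"dx":0,"dy":0,"dz":0,"wx":0,"wy":0,"wz":0,"grip":1}]'|grep -v wid; done
```

```text
time_s: 21.25
ee_pos: [575.0, 54.3, 97.6]
ee_rot: [179.5, 0.0, -0.6]
force: [2.2, -12.0, 1.0]
time_s: 21.55
ee_pos: [575.0, 54.2, 97.6]
ee_rot: [179.6, 0.0, -0.6]
force: [3.7, -10.5, -0.5]
time_s: 21.85
ee_pos: [575.0, 54.1, 97.6]
ee_rot: [179.7, 0.0, -0.6]
force: [2.2, -8.5, -0.8]
```

```bash
for i in 1 2 3; do python3 -m jog '[{"dx":0,"dy":-0.0005,"dz":0,"wx":0,"wy":0,"wz":0,"grip":1},{"dx":0,"dy":-0.0005,"dz":0,"wx":0,"wy":0,"wz":0,"grip":1},{"dx":0,"dy":0,"dz":0,"wx":0,"wy":0,"wz":0,"grip":1}]'|grep -v wid; done
```

```text
time_s: 22.15
ee_pos: [575.0, 53.9, 97.6]
ee_rot: [179.8, 0.0, -0.7]
force: [2.8, -4.8, 0.4]
time_s: 22.45
ee_pos: [575.0, 53.9, 97.7]
ee_rot: [179.9, 0.0, -0.7]
force: [2.9, -4.7, -1.3]
time_s: 22.75
ee_pos: [575.0, 53.7, 97.6]
ee_rot: [-180.0, 0.0, -0.8]
force: [1.7, -1.9, -3.0]
```

```bash
python3 -m jog '[{"dx":0,"dy":0,"dz":0,"wx":0,"wy":0,"wz":0,"grip":0.7},{"dx":0,"dy":0,"dz":0,"wx":0,"wy":0,"wz":0,"grip":0.6},{"dx":0,"dy":0,"dz":0,"wx":0,"wy":0,"wz":0,"grip":0.4},{"dx":0,"dy":0,"dz":0,"wx":0,"wy":0,"wz":0,"grip":0.3},{"dx":0,"dy":0,"dz":0,"wx":0,"wy":0,"wz":0,"grip":0.3},{"dx":0,"dy":0,"dz":0,"wx":0,"wy":0,"wz":0,"grip":0.3}]' && python3 -m jog '[{"dx":0,"dy":0,"dz":0.01,"wx":0,"wy":0,"wz":0,"grip":0.3},{"dx":0,"dy":0,"dz":0.02,"wx":0,"wy":0,"wz":0,"grip":0.3},{"dx":0,"dy":0,"dz":0.03,"wx":0,"wy":0,"wz":0,"grip":0.3},{"dx":0,"dy":0,"dz":0.03,"wx":0,"wy":0,"wz":0,"grip":0.3},{"dx":-0.04,"dy":0,"dz":0.01,"wx":0,"wy":0,"wz":0,"grip":0.3},{"dx":-0.04,"dy":0,"dz":0.01,"wx":0,"wy":0,"wz":0,"grip":0.3},{"dx":-0.04,"dy":0,"dz":0,"wx":0,"wy":0,"wz":0,"grip":0.3},{"dx":-0.04,"dy":0,"dz":0,"wx":0,"wy":0,"wz":0,"grip":0.3},{"dx":-0.04,"dy":0,"dz":0,"wx":0,"wy":0,"wz":0,"grip":0.3},{"dx":0,"dy":0,"dz":0,"wx":0,"wy":0,"wz":0,"grip":0.3}]'; python3 - <<'E'
from h import *
t=env.grab_frame("top")[:,:,::-1].copy();s=env.grab_frame("side")[:,:,::-1].copy()
cv2.imwrite("pics/top1.png",t);cv2.imwrite("pics/side1.png",s)
cv2.imwrite("pics/f.png",np.hstack([tile(t,225,195,6,400,480),tile(s,280,225,6.5,400,480)]))
E
```

```text
time_s: 23.35
ee_pos: [575.1, 53.7, 98.0]
ee_rot: [-180.0, 0.0, -0.8]
force: [0.1, -0.4, 0.0]
gripper_width: 31.9
time_s: 24.35
ee_pos: [370.2, 53.3, 208.4]
ee_rot: [180.0, 0.1, -0.7]
force: [1.2, 1.1, 0.5]
gripper_width: 32.1
```

View pics/f.png

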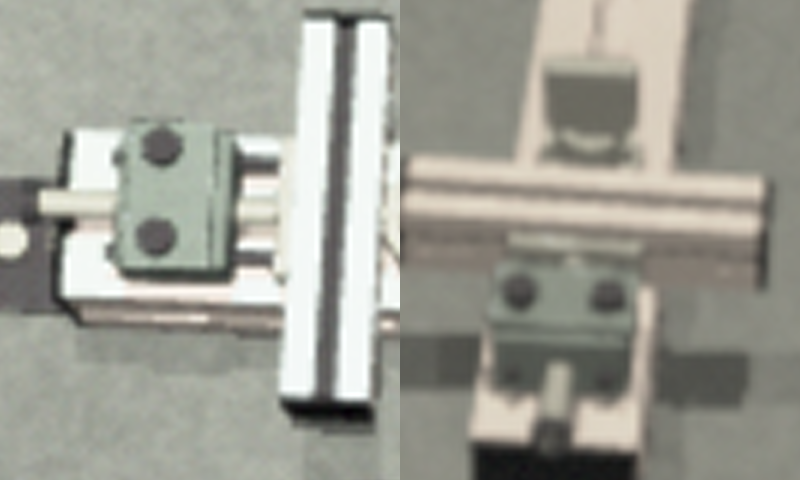

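Top tile: the bar, from (305,15) to (282,400), is parallel to the plate, end stop and rail end, and sits against the plate. Side tile: the wing is across the rail at (590,95), right behind the bar. One last check covers the collar/bar contact and the bystanders.

```bash
python3 - <<'E'
from h import *
t=cv2.imread("pics/top1.png");s=cv2.imread("pics/side1.png")
cv2.imwrite("pics/f2.png",np.vstack([np.hstack([tile(t,265,210,9,400,330),tile(s,295,220,9,400,330)]),np.hstack([cv2.resize(t,(400,270),interpolation=cv2.INTER_AREA),cv2.resize(s,(400,270),interpolation=cv2.INTER_AREA)])]))
E
```

```text
(no output)
```

View pics/f2.png

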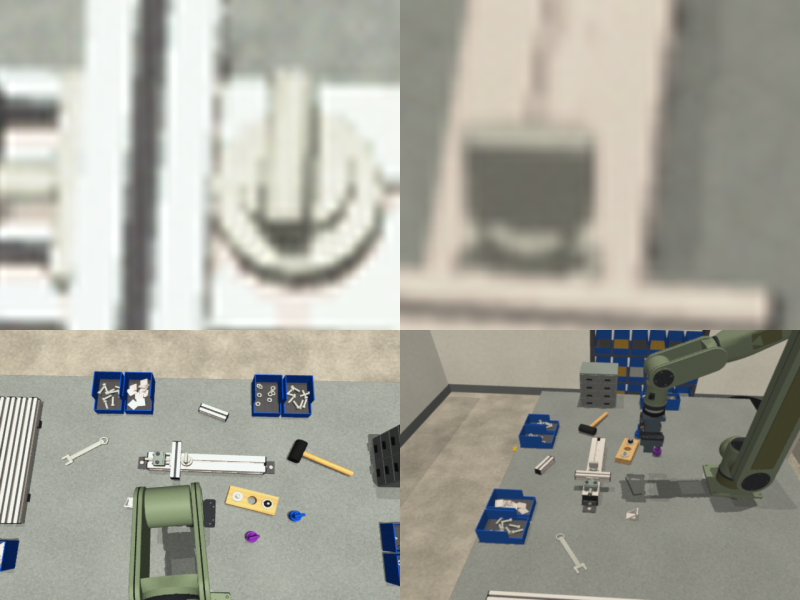

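The collar, with its left edge at (218,190), touches the bar face at x≈216. The wing is square across the rail and the bystanders are undisturbed. Handing in.

```bash
python3 - <<'E'
from workcell import env
print(env.job_done(), env.state()["time_s"])
E
```

```text
the job is handed in; nothing more can be done
the job is handed in; nothing more can be done
```

The fitting is locked in the rail's slot and holds the cross bar up against the end stop's pressure plate. I handed the job in at about 24.5 s of the 72 s limit; no verdict was reported.

- **Placing and locking:** I lifted the fitting from the holder's middle hole and dropped its foot into the slot on the open side of the bar. I pressed it down about 4.5 mm and turned it clockwise about 89°. When I let it rise, the load moved from the wrist to the slot's lips, which shows it locked.
- **Sliding:** It slid with about 8 N. The bar met the plate with the fitting's axis at y≈54 mm, close to the 55 mm I estimated from the pictures. I stopped at about 15 N, then eased the push to about 2 N before opening the gripper.
- **Last pictures:** The collar touches the bar as far as the cameras show. The wing is across the rail, the bar is flat and parallel to the plate, and the other items look undisturbed.

**Checks that were weak or disagreed:**
- **Contact gap:** The pictures show only about 2 mm per pixel. The tool moved back about 0.7 mm while I eased the push, mostly tilt I believe, so a gap of a tenth or two of a millimetre at the collar can't be ruled out.
- **Rail centre line:** My first camera estimate was about 1 to 2 mm off, and I corrected it before and during insertion.
- **Spoiled picture:** One close-up taken while pressing was badly framed and told me nothing.

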